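Gauge pull and loose-bolt check on an orbital shaker

ROBOT

A 6-joint arm with a two-finger parallel gripper is mounted at the origin on the work surface. World frame = base frame: x ahead of the robot, y to its left, z up, the work surface at z = 0. Lengths are in m, angles in rad, forces in N, time in s.
With the tool pointing down it reaches from about 0.35 to 0.975 m from the base axis. Payload 4.9 kg.
Tool frame: the origin (TCP) lies on the front face of the gripper's body, between the roots of the fingers; the fingertips stand ctrl.tip_extent ahead of it and the grasp point (between the pads) lies 54 mm ahead of it (ctrl.tip_extent is the distance from the TCP to the fingertips, in m); z points along the fingers, y is the line along which they close (so a half turn about z gives the same grasp; the last joint's range is limited). The gripper opens to 85 mm and grips with 20 to 120 N. Pads are 22 mm wide; open, the fingers measure 114 mm over their backs; the gripper's body (76 mm by 85 mm) begins 54 mm behind the grasp point. The pads swing forward as they close: fully open they stand 13 mm farther back than shut.
Start: joints at [-1.359, 0.053, 1.613, -0, 1.476, -0.119], TCP at [0.203, -0.591, 0.304] pointing down, gripper open.
Joint ranges: [-3.01, 3.01], [-1.01, 2.22], [0.06, 2.58], [-1.02, 4.17], [0.09, 2.62], [-3.14, 3.14]. Speed limits (rad/s): [2.57, 2.57, 3.14, 3.14, 3.14, 3.14].

INTERFACE

Orientations are given as a rotation vector (axis times angle).
In Python, from station import ctrl gives the robot as it stands.
- The arm moves only by the tool apply_moves, never from a script. Its argument "rows" is one flat list of numbers, 6 for each row, row after row: the shift along the tool's x, y, z normalised to -1 to 1, where 1 is 0.6 m, then the turn, a rotation vector about the tool's x, y, z normalised to -1 to 1, where 1 is 90 degrees. A call has 1 to 20 rows; each row is the pose to reach, as a shift and turn from the pose commanded when the call began, along the tool's axes at that moment; what a row does not reach only later rows make up. A row lasts 1/10 s, in which the tool goes at most 50 mm and 8.59 degrees, less where a joint would pass 70% of its speed; a pose out of reach is approached as far as the arm can. A call with a number of a shift or a turn outside -1 to 1 is refused whole. A call with a gripper value outside its range is refused whole. "grip" is the opening, from 0 (shut) to 1 (fully open), set as the call begins (left out, the last holds). The fingers move at their own pace and stop on an object; "grip_force" is the grip in N (left out, the last holds). Time passes only in rows, so rows that repeat a pose let the fingers close. It gives the time, the measured TCP pose, the force, the opening and the grip force at its end, in the units of the state.
- ctrl.get_obs(): the state, without advancing time (a new reading comes with each control period).
- ctrl.get_image(name): name is "scene" or "top" or "wrist"; returns (picture, depth): 400x640x3 uint8, blue, green, red; 400x640 float32, m along the optical axis (not along the pixel's ray), 0 where there is no reading.
- ctrl.camera_model(name): a dict with "mtx" (3x3 intrinsics, pixels), "R" (3x3) and "t" (3): a world point X has camera coordinates R X + t; the wrist camera has in their place "tool_from_camera" (4x4, takes a point from camera to tool coordinates, whose origin is the TCP and whose axes are the flange's). Camera axes: x right, y down, z forward; pixel columns grow to the right and rows downward; lengths in m; the calibration is good to about 2 mm. A picture is of the moment at which its call begins: read the wrist's pose just before it. camera_model takes no time and is no camera call.
- ctrl.finish_job(): hands the job in; it is judged then, once.
The state is a dict: "t": time; "q": joint angles; "dq": joint speeds; "effort": joint torques, N m; "tool_pos": TCP position; "tool_rot": TCP orientation; "contact_force": force on the tool from outside, world axes, zero at the start; "wrist_torque": the same for the moment, N m; "opening": finger opening in m; "grip_force": force on a finger pad.
Only numpy, scipy, OpenCV 4.12 (cv2) and the standard library are available. Lean on these libraries where they do the work, as an engineer would, in place of code of your own. Each camera call takes 0.05 s, during which the arm holds its last target. There are 200 camera calls.

TASK

Check the lab shaker: first pull the sprung tension gauge at its side out until the pointer stands on the red band, keep it there for about a second, and let it go fully home again. Then tap the deck bolts from above until you find the loose one, which sinks a few millimetres under the tap and stays down, and lift that bolt's orange cap about 60 degrees open. Finish while still holding that cap up, so that a colleague can get at the bolt; leave the other two caps shut and do not disturb the loose things standing around.

Things in the scene. Friction and masses are not known exactly. Their poses are not given: they have to be found in the camera images.
- shaker: orbital shaker, a white housing 240 x 340 mm (x, y) and 85 mm high with an aluminium deck on top; origin at the centre of its underside on the bench, x towards the back, z up. Fixed. The three bolt stations stand on the deck, about 105 mm apart in a row along y
- gauge_post (a point): middle of the free length of the upright steel post (14 mm diameter, free from 24 mm below this point to 24 mm above it) that pulls the sprung tension gauge. It stands on a 30 x 30 x 12 mm carriage on top of the blue gauge housing (170 x 70 mm, 85 mm high) beside the shaker, left or right. Its x axis points to the back: the carriage is pulled along this -x, straight to the front
- gauge_slide (a joint): how far the gauge is pulled out, m: 0 home, stop at 0.060. A spring draws it home (2 N at home, 7 N at 40 mm). The black pointer across the carriage stands on the middle of the red band at 0.040; the band is 10 mm wide (0.035 to 0.045)
- station_a: bolt station a: dark steel plate 116 x 62 x 12 mm fixed on the shaker's deck; origin at the centre of its underside, x towards the back (hinge side), z up. It carries one bolt and one orange hinged cap. The three stations look alike and their places vary
- bolt_a_top (a point): middle of the flat top of station a's bolt head (steel, 22 mm diameter), 38 mm above the station's origin and 10 mm above the cap's top face; it shows through a 32 x 32 mm window in the cap. A tight bolt is rigid; the one loose bolt sinks up to 8 mm under a light push from above (about 2 N) and then stays down
- cap_a (a joint): opening angle of station a's cap, rad: 0 shut, stop at 1.5. A light spring and its weight shut it when let go (about 1 to 2 N at the knob)
- cap_a_knob (a point): centre of the black lifting knob on station a's cap: a disc 18 mm in diameter and 14 mm thick, its axis along the station's y, 26 mm above the cap's top face at the cap's front end, on a stem 10 x 10 mm; pinched along the station's y it can turn between the fingers. With the cap shut it lies 78 mm in front (-x) of the hinge and 29 mm above it; the orange cap is a plate 95 x 52 x 6 mm
- cap_a_hinge (a point): point on station a's hinge line, which runs along the station's y at the cap's back end; opening lifts the front end up and then back
- station_b: bolt station b: dark steel plate 116 x 62 x 12 mm fixed on the shaker's deck; origin at the centre of its underside, x towards the back (hinge side), z up. It carries one bolt and one orange hinged cap. The three stations look alike and their places vary
- bolt_b_top (a point): middle of the flat top of station b's bolt head (steel, 22 mm diameter), 38 mm above the station's origin and 10 mm above the cap's top face; it shows through a 32 x 32 mm window in the cap. A tight bolt is rigid; the one loose bolt sinks up to 8 mm under a light push from above (about 2 N) and then stays down
- cap_b (a joint): opening angle of station b's cap, rad: 0 shut, stop at 1.5. A light spring and its weight shut it when let go (about 1 to 2 N at the knob)
- cap_b_knob (a point): centre of the black lifting knob on station b's cap: a disc 18 mm in diameter and 14 mm thick, its axis along the station's y, 26 mm above the cap's top face at the cap's front end, on a stem 10 x 10 mm; pinched along the station's y it can turn between the fingers. With the cap shut it lies 78 mm in front (-x) of the hinge and 29 mm above it; the orange cap is a plate 95 x 52 x 6 mm
- cap_b_hinge (a point): point on station b's hinge line, which runs along the station's y at the cap's back end; opening lifts the front end up and then back
- station_c: bolt station c: dark steel plate 116 x 62 x 12 mm fixed on the shaker's deck; origin at the centre of its underside, x towards the back (hinge side), z up. It carries one bolt and one orange hinged cap. The three stations look alike and their places vary
- bolt_c_top (a point): middle of the flat top of station c's bolt head (steel, 22 mm diameter), 38 mm above the station's origin and 10 mm above the cap's top face; it shows through a 32 x 32 mm window in the cap. A tight bolt is rigid; the one loose bolt sinks up to 8 mm under a light push from above (about 2 N) and then stays down
- cap_c (a joint): opening angle of station c's cap, rad: 0 shut, stop at 1.5. A light spring and its weight shut it when let go (about 1 to 2 N at the knob)
- cap_c_knob (a point): centre of the black lifting knob on station c's cap: a disc 18 mm in diameter and 14 mm thick, its axis along the station's y, 26 mm above the cap's top face at the cap's front end, on a stem 10 x 10 mm; pinched along the station's y it can turn between the fingers. With the cap shut it lies 78 mm in front (-x) of the hinge and 29 mm above it; the orange cap is a plate 95 x 52 x 6 mm
- cap_c_hinge (a point): point on station c's hinge line, which runs along the station's y at the cap's back end; opening lifts the front end up and then back
- vial: small amber vial with white cap, 22 mm diameter, 45 mm high, loose, standing on the deck behind the stations; a bystander; origin at the centre of its underside
- bottle: white plastic bottle, 68 mm diameter, 160 mm high, loose, on the bench to the left; a bystander; origin at the centre of its underside
- beaker: clear glass cup, 76 mm across the rim, 95 mm high, loose, on the bench to the right; a bystander; origin at the centre of its underside
- jar: amber jar with blue cap, 56 mm diameter, 75 mm high, loose, on the bench to the right; a bystander; origin at the centre of its underside
- driver: yellow-handled screwdriver 200 mm long, lying loose on the bench to the left; a bystander; origin on the bench under its shaft
- rack: blue tube rack with tubes, 150 x 70 mm, 94 mm high to the caps, fixed on the bench at the shaker's other side from the gauge; a bystander; origin at the centre of its underside
Mind the look-alikes: they are no part of the job. There is more than one size of the part that bears gauge_post; the job needs the larger.

How it is judged:
By the outcome, as a careful person would: the job done as asked, in the order asked, and still so for the second after the job is handed in, while the arm keeps its last pose, push and grip.
It also fails if it takes over 58 s, if anything falls off the work surface, if the arm or the gripper's body presses on something with over 40 N, if the wrist force passes 120 N, or if a joint passes its speed limit or range.

## Working session

There is one attempt and no reset: what is moved stays moved. The work goes in short steps, Python scripts to look and compute and a tool call to move; the robot and the scene stay as the last step left them, time stands still between calls to the robot, and variables do not carry over. Pictures are saved under pics/ and viewed, at most 10 in all, crops included, and the job is handed in when it is done.

Besides the shell and the picture viewer there is one more tool, called after "Request:" as name(argument=value, ...) on one line, values as JSON. apply_moves: Moves the arm, as the interface text tells. Its arguments: {"type":"object","properties":{"rows":{"type":"array","items":{"type":"number"}},"grip":{"type":"number"},"grip_force":{"type":"number"}},"required":["rows"]}

```bash
mkdir -p pics; ls
cat > h.py <<'E'
import numpy as np, cv2
from station import ctrl
from scipy.spatial.transform import Rotation as Ro
def cam(n):
    m=ctrl.camera_model(n); K=np.array(m["mtx"])
    if n=="wrist":
        o=ctrl.get_obs(); T=np.eye(4); T[:3,:3]=Ro.from_rotvec(o["tool_rot"]).as_matrix(); T[:3,3]=o["tool_pos"]
        E=np.linalg.inv(T@np.array(m["tool_from_camera"])); return K,E[:3,:3],E[:3,3]
    return K,np.array(m["R"]),np.array(m["t"])
def pt(c,u,v,d):
    K,R,t=c; u=np.asarray(u,float);v=np.asarray(v,float)
    p=np.stack([(u-K[0,2])/K[0,0]*d,(v-K[1,2])/K[1,1]*d,d*np.ones_like(u)],-1)
    return (p-t)@R
def plane(c,u,v,z):
    K,R,t=c; o=-R.T@t; r=pt(c,u,v,1.0)-o
    return o+r*((z-o[2])/r[...,2])[...,None]
def proj(c,X):
    K,R,t=c; p=K@(R@np.asarray(X)+t); return p[:2]/p[2]
E
python3 - <<'E'
from h import *
for n in("top","scene"):
    c=cam(n); im,d=ctrl.get_image(n); cv2.imwrite(f"pics/{n}0.png",im); np.savez(f"{n}0.npz",im=im,d=d)
    print(n,-c[1].T@c[2],c[0][0,0])
print(ctrl.tip_extent); print(ctrl.get_obs())
E
```

```text
pics
top [2.88559613e-01 4.62662907e-05 1.43973256e+00] 459.3264133371917
scene [1.48441125 0.21847711 0.8288466 ] 470.6085507643541
0.0726
{'t': 0.1, 'q': array([-1.35897493e+00,  5.33140659e-02,  1.61417598e+00,  2.85865587e-05,
        1.47600082e+00, -1.18974405e-01]), 'dq': array([ 0.00069164, -0.00102744, -0.00261448, -0.00062958,  0.00075101,
       -0.0010849 ]), 'effort': array([ 1.43990357e-03, -3.94904780e+01, -3.71363175e+01, -1.09385141e-05,
        3.93430601e-03, -1.61505369e-05]), 'tool_pos': array([ 0.20292648, -0.59067995,  0.30275991]), 'tool_rot': array([-3.09684820e+00, -5.16930297e-01,  9.36653242e-05]), 'contact_force': array([-0.51786333, -0.19560507,  0.43624693]), 'wrist_torque': array([-0.05535932, -0.04123928,  0.02734829]), 'grip_force': 0.0, 'opening': 0.08566612240128646}
```

View pics/top0.png

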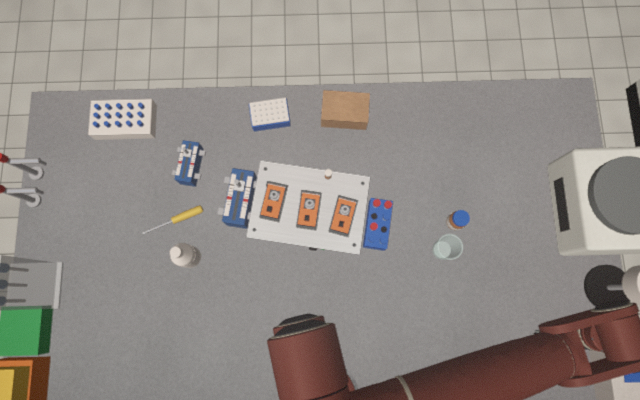

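View pics/scene0.png

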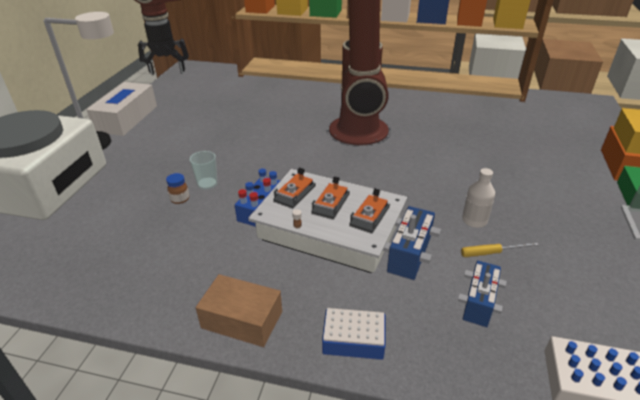

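Top view: shaker near (310,207), with three orange stations at (273,200), (309,210) and (343,216). There are two gauge candidates. One at (239,197) is larger and beside the shaker; the other at (188,163) is smaller and farther off. The first fits "beside the shaker, larger", so I'll confirm it in a crop and measure.

Run:
```python
from h import *
z=np.load("top0.npz"); im,d=z["im"],z["d"]; c=cam("top")
cv2.imwrite("pics/crop1.png",cv2.resize(im[130:260,160:400],None,fx=3.3,fy=3.3,interpolation=cv2.INTER_CUBIC))
hsv=cv2.cvtColor(im,cv2.COLOR_BGR2HSV)
def comps(m,lo,name):
    n,l,s,ce=cv2.connectedComponentsWithStats(m.astype(np.uint8))
    for i in range(1,n):
        if s[i,4]<lo: continue
        v,u=np.where(l==i); ok=d[v,u]>0
        P=pt(c,u[ok],v[ok],d[v,u][ok]); r=cv2.minAreaRect(np.stack([u,v],1).astype(np.float32))
        zt=np.percentile(P[:,2],80); ctr=plane(c,np.array(r[0][0]),np.array(r[0][1]),zt)
        print(name,ce[i].round(1),s[i,4],"z",np.percentile(P[:,2],[10,50,90,99]).round(3),"rect",np.round(r[0],1),np.round(r[1],1),round(r[2],1),"xy",ctr.round(4))
roi=np.zeros(d.shape,bool); roi[120:260,160:400]=1
H,S,V=hsv[...,0],hsv[...,1],hsv[...,2]
comps(roi&(H>5)&(H<18)&(S>140)&(V>120),40,"orange")
comps(roi&(H>100)&(H<130)&(S>90),60,"blue")
w=roi&(S<40)&(V>150); comps(w,500,"white")
```

```text
orange [272.  202.6] 332 z [0.109 0.113 0.116 0.122] rect [272.3 200.9] [16.5 30.3] 14.0 xy [0.5732 0.1245 0.1149]
orange [307.9 211.5] 328 z [0.11  0.113 0.117 0.12 ] rect [308.1 209.6] [16.7 30.6] 8.7 xy [0.5445 0.0194 0.1155]
orange [342.4 217.4] 338 z [0.11  0.113 0.116 0.119] rect [342.8 215.7] [16.8 30.5] 14.7 xy [ 0.5239 -0.0817  0.115 ]
blue [270.6 125.6] 163 z [0.019 0.033 0.045 0.049] rect [270.8 125.7] [ 4.5 37.3] 82.1 xy [0.8369 0.1346 0.0419]
blue [190.2 143.6] 61 z [0.063 0.067 0.07  0.071] rect [190.3 144.6] [15.4  6.5] 8.1 xy [0.7704 0.3848 0.0682]
blue [184.1 174.4] 187 z [0.043 0.064 0.068 0.071] rect [182.5 171.4] [28.1 17. ] 81.3 xy [0.6843 0.4069 0.0666]
blue [242.5 173.1] 121 z [0.082 0.085 0.089 0.091] rect [242.3 174.7] [21.6 10. ] 8.1 xy [0.6632 0.218  0.0876]
blue [234.9 212.8] 316 z [0.078 0.084 0.088 0.091] rect [233.2 209.4] [36.6 21.6] 86.7 xy [0.5564 0.2447 0.087 ]
blue [377.4 226.5] 915 z [0.055 0.061 0.093 0.098] rect [377.9 223.6] [23.6 49.7] 7.9 xy [ 0.5055 -0.1901  0.065 ]
white [309.2 205.2] 6911 z [0.08  0.085 0.089 0.098] rect [310.1 202.4] [119.5  91.4] 10.1 xy [0.5716 0.0132 0.0875]
```

View pics/crop1.png

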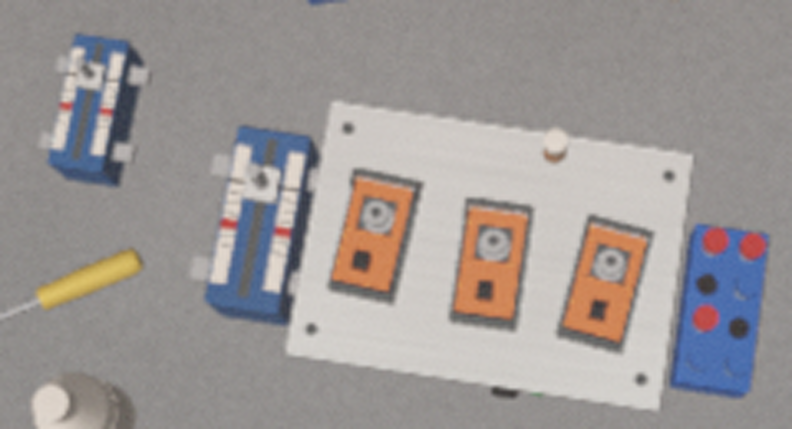

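The crop confirms it. The larger gauge has its post and carriage at crop (260,180), which is full (239,184), right beside the shaker. The small one at crop (90,73) is the look-alike. Next is the lookout move for a close wrist view.

```bash
cat >> h.py <<'E'
def rel(target,yaw_deg=None):
    "shift and turn (normalised, tool axes) from present measured pose to world target, tool down with tool x at yaw"
    o=ctrl.get_obs(); R=Ro.from_rotvec(o["tool_rot"])
    sh=R.inv().apply(np.array(target)-o["tool_pos"])/0.6
    tr=np.zeros(3)
    if yaw_deg is not None:
        a=np.radians(yaw_deg); Rt=Ro.from_matrix(np.array([[np.cos(a),np.sin(a),0],[np.sin(a),-np.cos(a),0],[0,0,-1]]))
        tr=(R.inv()*Rt).as_rotvec()/(np.pi/2)
    return np.r_[sh,tr].round(4)
E
python3 - <<'E'
from h import *
print(np.array(ctrl.camera_model("wrist")["tool_from_camera"]).round(3)); print(ctrl.camera_model("wrist")["mtx"])
print(rel([.30,-.40,.42],5)); print(rel([.43,.10,.42],-10))
E
```

```text
[[-0.    -0.966 -0.257  0.065]
 [ 1.    -0.     0.     0.   ]
 [-0.    -0.257  0.966 -0.071]
 [ 0.     0.     0.     1.   ]]
[[334.32080519   0.         318.0543258 ]
 [  0.         334.32080519 199.26823287]
 [  0.           0.           1.        ]]
[ 0.2563 -0.2484 -0.1949 -0.0012 -0.      0.155 ]
[ 7.319e-01 -9.662e-01 -1.934e-01 -1.200e-03  1.000e-04  3.217e-01]
```

Request:
apply_moves(rows=[0.958,-0.853,-0.012,0,0,0.32,0.958,-0.853,-0.012,0,0,0.32,0.958,-0.853,-0.012,0,0,0.32,0.958,-0.853,-0.012,0,0,0.32,0.958,-0.853,-0.012,0,0,0.32,0.958,-0.853,-0.012,0,0,0.32,0.958,-0.853,-0.012,0,0,0.32,0.958,-0.853,-0.012,0,0,0.32,0.958,-0.853,-0.012,0,0,0.32,0.958,-0.853,-0.012,0,0,0.32,0.958,-0.853,-0.012,0,0,0.32,0.958,-0.853,-0.012,0,0,0.32,0.958,-0.853,-0.012,0,0,0.32,0.958,-0.853,-0.012,0,0,0.32,0.958,-0.853,-0.012,0,0,0.32,0.958,-0.853,-0.012,0,0,0.32,0.958,-0.853,-0.012,0,0,0.32,0.958,-0.853,-0.012,0,0,0.32,0.958,-0.853,-0.012,0,0,0.32,0.958,-0.853,-0.012,0,0,0.32], grip=0.5)

```text
t: 2.1
tool_pos: [0.58, 0.0785, 0.3111]
tool_rot: [3.13, -0.272, -0.0]
contact_force: [0.8, -0.7, 0.4]
opening: 0.0427
grip_force: 0.0
```

Run:
```python
from h import *
c=cam("wrist"); im,d=ctrl.get_image("wrist"); cv2.imwrite("pics/w1.png",im); np.savez("w1.npz",im=im,d=d,K=c[0],R=c[1],t=c[2])
o=ctrl.get_obs();print(o["t"],o["tool_pos"],ctrl.tip_extent)
```

```text
2.15 [0.58006217 0.07851179 0.31118254] 0.0726
```

View pics/w1.png

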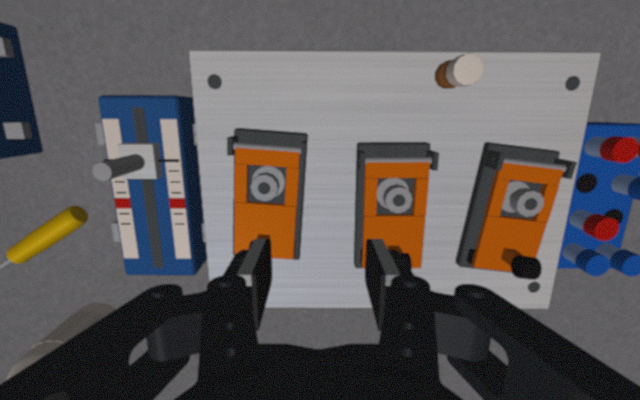

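Wrist view: post top at (104,170) on its carriage at (138,162), red band at rows about 203, and bolts near (266,185), (396,198) and (527,203). Now I'll measure from this view's depth.

Run:
```python
from h import *
z=np.load("w1.npz"); im,d=z["im"],z["d"]; c=(z["K"],z["R"],z["t"])
hsv=cv2.cvtColor(im,cv2.COLOR_BGR2HSV); H,S,V=[hsv[...,i] for i in range(3)]
vv,uu=np.mgrid[:400,:640]; P=pt(c,uu,vv,d); Z=P[...,2]
org=((H>4)&(H<18)&(S>150)&(V>110)&(Z>.108)&(Z<.119)&(vv<275)&(uu>200)).astype(np.uint8)
n,l,s,ce=cv2.connectedComponentsWithStats(org)
print("deck z",np.median(Z[100:130,320:420]))
for i in range(1,n):
    if s[i,4]<300: continue
    x,y,w,h=s[i,:4]; m=l==i; p=P[m]
    r=cv2.minAreaRect((p[:,:2]*1000).astype(np.float32)); zc=np.median(p[:,2])
    bm=(Z>zc+.006)&(Z<zc+.013)&(uu>x)&(uu<x+w)&(vv>y)&(vv<y+65)&(S<60)
    b=P[bm]; cc,rad=cv2.minEnclosingCircle((b[:,:2]*1000).astype(np.float32))
    print("cap",ce[i].round(0),"z",zc.round(4),"rect",np.round(r[0],1),np.round(r[1],1),round(r[2],2),"bolt",b.mean(0).round(4),np.median(b[:,2]).round(4),len(b),"circ",np.round(cc,1),round(rad,1))
# gauge
pm=(Z>.105)&(Z<.155)&(uu<200)&(uu>60)&(vv>130)&(vv<200)
for a,b in((.105,.12),(.12,.135),(.138,.155)):
    q=P[pm&(Z>a)&(Z<b)]; print("post",a,len(q),np.median(q,0).round(4) if len(q) else 0, q.min(0).round(4),q.max(0).round(4))
wm=((S<60)&(V>150)&(uu>100)&(uu<190)&(Z>.08)&(Z<.094)).astype(np.uint8)
n,l,s,ce=cv2.connectedComponentsWithStats(wm)
for i in range(1,n):
    if s[i,4]>150:
        p=P[l==i]; r=cv2.minAreaRect((p[:,:2]*1000).astype(np.float32)); print("strip",ce[i].round(0),s[i,4],np.round(r[0],1),np.round(r[1],1),round(r[2],2),np.median(p[:,2]).round(4))
cm=P[(Z>.093)&(Z<.101)&(S<60)&(V>130)&(uu<200)&(uu>80)]; r=cv2.minAreaRect((cm[:,:2]*1000).astype(np.float32)); print("carriage",len(cm),r,np.median(cm[:,2]))
bl=P[(H>100)&(H<130)&(S>90)&(Z>.08)&(Z<.09)&(uu<205)&(uu>60)]; r=cv2.minAreaRect((bl[:,:2]*1000).astype(np.float32)); print("house",len(bl),r)
rd=((H<4)|(H>172))&(S>130)&(uu<200)&(Z>.08); n,l,s,ce=cv2.connectedComponentsWithStats(rd.astype(np.uint8))
for i in range(1,n):
    if s[i,4]>20: print("red",ce[i],P[l==i].mean(0).round(4))
dk=P[(Z>.08)&(Z<.092)&(S<40)&(V>120)&(uu>190)]; r=cv2.minAreaRect((dk[:,:2]*1000).astype(np.float32)); print("deck",r)
```

```text
deck z 0.08652127292009998
cap [266. 203.] z 0.1143 rect [576.4 123.6] [52.  92.7] 75.8 bolt [0.5939 0.1188 0.1244] 0.1245 583 circ [593.4 119.2] 11.0
cap [396. 209.] z 0.1143 rect [547.7  18.5] [52.5 92.9] 81.03 bolt [0.5657 0.0157 0.1245] 0.1246 570 circ [565.2  15.6] 11.1
cap [514. 218.] z 0.1144 rect [527.2 -82.3] [53.3 92.7] 73.46 bolt [ 0.5446 -0.0869  0.1243] 0.1245 587 circ [544.  -87.5] 11.3
post 0.105 169 [0.6303 0.2199 0.1132] [0.623  0.2182 0.1051] [0.6365 0.2245 0.1198]
post 0.12 203 [0.6302 0.22   0.1279] [0.6229 0.218  0.1202] [0.6364 0.225  0.135 ]
post 0.138 424 [0.6299 0.2232 0.1469] [0.6229 0.2183 0.1381] [0.6364 0.233  0.1489]
strip [112. 137.] 513 [651.4 247.8] [14.1 32.8] 80.03 0.087
strip [170. 139.] 583 [642.7 198.5] [13.7 32.9] 79.87 0.087
strip [175. 180.] 458 [607.4 204.7] [13.8 32.6] 79.16 0.087
strip [120. 187.] 242 [609.5 255.1] [13.6 19.7] 79.29 0.0869
strip [127. 234.] 643 [565.3 263.3] [14.4 48.9] 79.74 0.0868
strip [180. 234.] 656 [556.5 214. ] [14.  48.8] 79.81 0.0869
carriage 750 ((629.8250122070312, 225.908935546875), (29.618757247924805, 29.374713897705078), 80.36845397949219) 0.09947818394709786
house 6376 ((600.26220703125, 230.04348754882812), (69.84596252441406, 167.3898468017578), 79.81108856201172)
red [122.2761194  202.97014925] [0.5947 0.2578 0.0874]
red [176.95419847 203.00763359] [0.586  0.2085 0.0873]
deck ((562.1976318359375, 17.83154296875), (340.14703369140625, 239.77392578125), 79.82718658447266)
```

Run:
```python
from h import *
print(rel([.630,.2258,.25],-10.2)); print(rel([.630,.2258,.178],-10.2))
```

```text
[ 3.960e-02 -2.562e-01  1.019e-01  1.000e-04 -1.000e-04  2.800e-03]
[ 3.960e-02 -2.562e-01  2.219e-01  1.000e-04 -1.000e-04  2.800e-03]
```

Request:
apply_moves(rows=[0.0396,-0.256,0.05,0,0,0.0028,0.0396,-0.256,0.05,0,0,0.0028,0.0396,-0.256,0.05,0,0,0.0028,0.0396,-0.256,0.102,0,0,0.0028,0.0396,-0.256,0.102,0,0,0.0028,0.0396,-0.256,0.102,0,0,0.0028,0.0396,-0.256,0.15,0,0,0.0028,0.0396,-0.256,0.19,0,0,0.0028,0.0396,-0.256,0.222,0,0,0.0028,0.0396,-0.256,0.222,0,0,0.0028,0.0396,-0.256,0.222,0,0,0.0028])

```text
t: 3.25
tool_pos: [0.6308, 0.2259, 0.1799]
tool_rot: [-3.129, 0.279, -0.003]
contact_force: [0.5, -0.3, 0.1]
opening: 0.0427
grip_force: 0.0
```

Run:
```python
from h import *
c=cam("wrist"); im,d=ctrl.get_image("wrist"); cv2.imwrite("pics/w2.png",im)
o=ctrl.get_obs();print(o["t"],o["tool_pos"],o["contact_force"],rel([.630,.2258,.178],-10.2))
```

```text
3.3 [0.63125356 0.22627783 0.18071861] [ 0.58663465 -0.65521964  0.87574587] [-0.0019  0.0012  0.0045 -0.0009 -0.0022  0.0004]
```

View pics/w2.png

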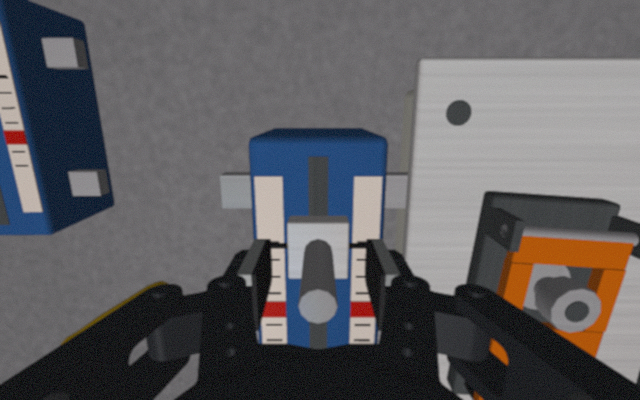

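The wrist view shows the post (318,260) centred between the pads (258 and 382), so I'm closing.

Request:
apply_moves(rows=[0,0,0,0,0,0,0,0,0,0,0,0,0,0,0,0,0,0,0,0,0,0,0,0,0,0,0,0,0,0,0,0,0,0,0,0], grip=0, grip_force=50)

```text
t: 3.9
tool_pos: [0.6309, 0.2263, 0.1801]
tool_rot: [3.128, -0.276, 0.004]
contact_force: [-2.8, -3.9, 5.4]
opening: 0.0121
grip_force: 48.8
```

Run:
```python
from h import *
o=ctrl.get_obs();print(o,ctrl.tip_extent)
a=np.radians(-10.2); p=o["tool_pos"]-.04*np.array([np.cos(a),np.sin(a),0]); print(rel(p,-10.2), o["tool_pos"])
```

```text
{'t': 3.9, 'q': array([ 2.34081231e-01,  2.54957896e-01,  1.60133071e+00, -1.92799464e-03,
        1.28351346e+00,  1.98162055e+00]), 'dq': array([ 0.0007542 ,  0.00068111, -0.00145149,  0.00147678, -0.0001437 ,
       -0.00103762]), 'effort': array([ 2.09028795e+00, -4.19492018e+01, -3.26372302e+01,  8.87650028e-01,
       -7.45874103e-01,  1.70599582e-02]), 'tool_pos': array([0.63088198, 0.22632242, 0.18012444]), 'tool_rot': array([ 3.12822469, -0.27630925,  0.00358694]), 'contact_force': array([-2.83569029, -3.94041705,  5.43657764]), 'wrist_torque': array([-0.65645674,  0.3055565 ,  0.03463691]), 'grip_force': 48.76653850078583, 'opening': 0.012076625527932018} 0.0726
[-0.0667 -0.0001 -0.0002  0.0006 -0.0015  0.0012] [0.63088198 0.22632242 0.18012444]
```

Request:
apply_moves(rows=[-0.01,0,0,0,0,0,-0.02,0,0,0,0,0,-0.03,0,0,0,0,0,-0.04,0,0,0,0,0,-0.05,0,0,0,0,0,-0.058,0,0,0,0,0,-0.064,0,0,0,0,0,-0.0667,0,0,0,0,0,-0.0667,0,0,0,0,0])

```text
t: 4.8
tool_pos: [0.5926, 0.2332, 0.1801]
tool_rot: [3.129, -0.276, 0.011]
contact_force: [5.6, -5.6, 3.6]
opening: 0.0127
grip_force: 48.9
```

Run:
```python
from h import *
c=cam("wrist"); im,d=ctrl.get_image("wrist"); cv2.imwrite("pics/w3.png",cv2.resize(im[120:380,200:440],None,fx=2,fy=2))
o=ctrl.get_obs();print(o["t"],o["tool_pos"],o["contact_force"],o["opening"],o["grip_force"])
hsv=cv2.cvtColor(im,cv2.COLOR_BGR2HSV); H,S,V=[hsv[...,i] for i in range(3)]
vv,uu=np.mgrid[:400,:640]; P=pt(c,uu,vv,d); Z=P[...,2]
a=np.radians(-10.2);ex=np.array([np.cos(a),np.sin(a)])
rd=((H<4)|(H>172))&(S>130)&(Z>.08)&(Z<.1)&(uu>200)&(uu<440);q=P[rd][:,:2]@ex; print("red s",len(q),np.percentile(q,[2,50,98]).round(4) if len(q) else 0)
cm=(Z>.093)&(Z<.1025)&(S<60)&(V>110)&(uu>250)&(uu<390); q=P[cm][:,:2]@ex; print("carr s",len(q),np.percentile(q,[1,50,99]).round(4))
home=np.array([.6298,.2259])@ex; print("home s",home.round(4),"tool s",o["tool_pos"][:2]@ex)
```

```text
4.85 [0.59274675 0.23312288 0.18011188] [ 6.35071366 -6.08874139  3.38765789] 0.012800423221735368 48.92017722129822
red s 525 [0.5355 0.5419 0.5443]
carr s 1076 [0.545  0.5521 0.5563]
home s 0.5798 tool s 0.5420962405148912
```

View pics/w3.png

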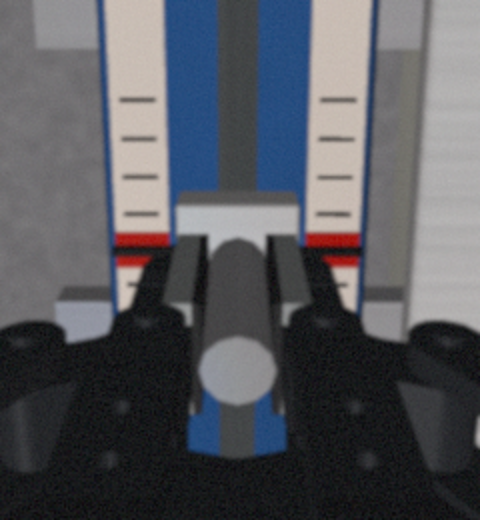

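The pointer (crop row 250) lies mid red band (rows 233–267). I'll nudge 1 mm further, hold a bit over a second, then return home.

Request:
apply_moves(rows=[-0.0015,0,0,0,0,0,-0.0015,0,0,0,0,0,-0.0015,0,0,0,0,0,-0.0015,0,0,0,0,0,-0.0015,0,0,0,0,0,-0.0015,0,0,0,0,0,-0.0015,0,0,0,0,0,-0.0015,0,0,0,0,0,-0.0015,0,0,0,0,0,-0.0015,0,0,0,0,0,-0.0015,0,0,0,0,0,-0.0015,0,0,0,0,0])

```text
t: 6.05
tool_pos: [0.592, 0.2333, 0.1801]
tool_rot: [3.129, -0.277, 0.012]
contact_force: [5.3, -5.6, 3.1]
opening: 0.0126
grip_force: 48.9
```

Request:
apply_moves(rows=[0.007,0,0,0,0,0,0.016,0,0,0,0,0,0.026,0,0,0,0,0,0.036,0,0,0,0,0,0.046,0,0,0,0,0,0.056,0,0,0,0,0,0.064,0,0,0,0,0,0.068,0,0,0,0,0,0.068,0,0,0,0,0,0.068,0,0,0,0,0])

```text
t: 7.05
tool_pos: [0.6308, 0.2263, 0.1801]
tool_rot: [3.128, -0.277, 0.004]
contact_force: [-1.1, -4.8, 7.3]
opening: 0.0127
grip_force: 49.2
```

Request:
apply_moves(rows=[0,0,0,0,0,0,0,0,0,0,0,0,0,0,0,0,0,0,0,0,0,0,0,0,0,0,0,0,0,0], grip=0.5)

```text
t: 7.55
tool_pos: [0.6297, 0.2271, 0.1775]
tool_rot: [-3.129, 0.276, 0.001]
contact_force: [0.6, -1.6, -0.1]
opening: 0.0428
grip_force: 0.0
```

Run:
```python
from h import *
c=cam("wrist"); im,d=ctrl.get_image("wrist")
o=ctrl.get_obs();print(o["t"],o["tool_pos"],o["contact_force"],o["opening"],o["grip_force"])
hsv=cv2.cvtColor(im,cv2.COLOR_BGR2HSV); H,S,V=[hsv[...,i] for i in range(3)]
vv,uu=np.mgrid[:400,:640]; P=pt(c,uu,vv,d); Z=P[...,2]
cm=P[(Z>.093)&(Z<.1025)&(S<60)&(V>110)&(uu>250)&(uu<390)]; print(cv2.minAreaRect((cm[:,:2]*1000).astype(np.float32)))
q=P[(Z>.138)&(Z<.155)&(uu>280)&(uu<360)&(V>100)];print(q.min(0),q.max(0))
# up then over bolt a
print(rel([.5934,.1192,.25],-13.5),rel([.630,.226,.25],-10.2))
```

```text
7.6 [0.62976455 0.22706902 0.17759376] [-0.37333325  0.16814158 -0.20914639] 0.04279418170178669 0.0
((630.0947875976562, 226.94955444335938), (45.09701919555664, 30.129274368286133), 79.27771759033203)
[0.62248624 0.21938723 0.14320978] [0.63651591 0.23302983 0.14895711]
[-0.0282  0.1876 -0.1207  0.      0.0003  0.0379] [ 0.0006  0.0017 -0.1207  0.      0.0003  0.0012]
```

The gauge is home again: post at (.6295,.2262), the same as before. Now I'll close the fingers and go above bolt a.

Request:
apply_moves(rows=[0,0,-0.06,0,0,0,0,0,-0.12,0,0,0,0,0,-0.12,0,0,0,-0.028,0.188,-0.12,0,0,0.04,-0.028,0.188,-0.12,0,0,0.04,-0.028,0.188,-0.12,0,0,0.04,-0.028,0.188,-0.1,0,0,0.04,-0.028,0.188,-0.08,0,0,0.04,-0.028,0.188,-0.06,0,0,0.04,-0.028,0.188,-0.047,0,0,0.04,-0.028,0.188,-0.047,0,0,0.04,-0.028,0.188,-0.047,0,0,0.04], grip=0, grip_force=30)

```text
t: 8.8
tool_pos: [0.5937, 0.1194, 0.2056]
tool_rot: [3.119, -0.373, -0.001]
contact_force: [0.4, -0.2, -0.4]
opening: 0.0003
grip_force: 0.0
```

Run:
```python
from h import *
o=ctrl.get_obs();print(o["t"],o["tool_pos"],o["contact_force"],o["opening"],rel([.5934,.1192,.206],-13.5))
```

```text
8.8 [0.59365613 0.11941228 0.20561229] [ 0.3615903  -0.15294814 -0.41637908] 0.0003210598066048764 [-0.0003  0.0004 -0.0006  0.0001  0.0005 -0.0017]
```

Request:
apply_moves(rows=[0,0,0.003,0,0,0,0,0,0.006,0,0,0,0,0,0.009,0,0,0,0,0,0.012,0,0,0,0,0,0.014,0,0,0,0,0,0.014,0,0,0])

```text
t: 9.4
tool_pos: [0.5935, 0.1188, 0.1975]
tool_rot: [3.119, -0.375, -0.001]
contact_force: [0.2, 0.4, -0.3]
opening: 0.0003
grip_force: 0.0
```

Request:
apply_moves(rows=[0,0,0.0017,0,0,0,0,0,0.0033,0,0,0,0,0,0.005,0,0,0,0,0,0.005,0,0,0])

```text
t: 9.8
tool_pos: [0.5938, 0.1189, 0.1957]
tool_rot: [3.119, -0.375, 0.0]
contact_force: [-3.0, -0.4, 4.3]
opening: 0.0
grip_force: 2.5
```

Request:
apply_moves(rows=[0,0,0.0017,0,0,0,0,0,0.0033,0,0,0,0,0,0.0033,0,0,0])

```text
t: 10.1
tool_pos: [0.5938, 0.1189, 0.1956]
tool_rot: [3.119, -0.374, -0.0]
contact_force: [-8.2, -0.9, 13.9]
opening: 0.0
grip_force: 6.7
```

Run:
```python
from h import *
o=ctrl.get_obs();print(o["t"],o["tool_pos"],o["contact_force"],rel([.5652,.0156,.24],-9.2),rel([.5652,.0156,.1995],-9.2))
```

```text
10.1 [0.59382774 0.11886504 0.19559592] [-8.21767799 -0.85991677 13.8644124 ] [-5.600e-03  1.785e-01 -7.400e-02  2.000e-04  1.000e-04 -4.990e-02] [-5.600e-03  1.785e-01 -6.500e-03  2.000e-04  1.000e-04 -4.990e-02]
```

Bolt a is rigid at 14 N, so it's tight. Bolt b is next; shifts count from the commanded pose, 3 mm lower.

Request:
apply_moves(rows=[0,0,-0.04,0,0,0,0,0,-0.079,0,0,0,-0.0056,0.1785,-0.079,0,0,-0.05,-0.0056,0.1785,-0.079,0,0,-0.05,-0.0056,0.1785,-0.079,0,0,-0.05,-0.0056,0.1785,-0.05,0,0,-0.05,-0.0056,0.1785,-0.03,0,0,-0.05,-0.0056,0.1785,-0.012,0,0,-0.05,-0.0056,0.1785,-0.012,0,0,-0.05,-0.0056,0.1785,-0.012,0,0,-0.05])

```text
t: 11.1
tool_pos: [0.565, 0.0161, 0.1995]
tool_rot: [-3.131, 0.251, 0.001]
contact_force: [0.2, 0.0, -0.0]
opening: -0.0002
grip_force: 0.0
```

Request:
apply_moves(rows=[0,0,0.0017,0,0,0,0,0,0.0033,0,0,0,0,0,0.005,0,0,0,0,0,0.0067,0,0,0,0,0,0.0083,0,0,0,0,0,0.0083,0,0,0])

```text
t: 11.7
tool_pos: [0.5652, 0.0156, 0.1956]
tool_rot: [-3.131, 0.252, -0.0]
contact_force: [-2.9, -0.5, 3.6]
opening: 0.0001
grip_force: 2.0
```

Request:
apply_moves(rows=[0,0,0.0017,0,0,0,0,0,0.0033,0,0,0,0,0,0.0033,0,0,0])

```text
t: 12.0
tool_pos: [0.5653, 0.0156, 0.1956]
tool_rot: [3.131, -0.252, -0.0]
contact_force: [-7.0, 0.8, 13.7]
opening: -0.0002
grip_force: 6.6
```

Run:
```python
from h import *
o=ctrl.get_obs();print(o["t"],o["tool_pos"],o["contact_force"],rel([.5440,-.0875,.24],-16.5))
```

```text
12.0 [0.56525339 0.01557985 0.19562449] [-7.02295557  0.84527707 13.69051181] [-7.500e-03  1.753e-01 -7.390e-02  1.000e-04  1.000e-04  8.120e-02]
```

Bolt b is tight too, so I'll tap c.

Request:
apply_moves(rows=[0,0,-0.04,0,0,0,0,0,-0.079,0,0,0,-0.0075,0.1753,-0.079,0,0,0.081,-0.0075,0.1753,-0.079,0,0,0.081,-0.0075,0.1753,-0.079,0,0,0.081,-0.0075,0.1753,-0.05,0,0,0.081,-0.0075,0.1753,-0.03,0,0,0.081,-0.0075,0.1753,-0.012,0,0,0.081,-0.0075,0.1753,-0.012,0,0,0.081,-0.0075,0.1753,-0.012,0,0,0.081])

```text
t: 13.0
tool_pos: [0.5437, -0.087, 0.1998]
tool_rot: [-3.109, 0.449, 0.001]
contact_force: [0.3, -0.2, 0.5]
opening: 0.0002
grip_force: 0.0
```

Request:
apply_moves(rows=[0,0,0.0017,0,0,0,0,0,0.0033,0,0,0,0,0,0.005,0,0,0,0,0,0.0067,0,0,0,0,0,0.0083,0,0,0,0,0,0.011,0,0,0,0,0,0.013,0,0,0,0,0,0.013,0,0,0])

```text
t: 13.8
tool_pos: [0.5438, -0.0876, 0.1923]
tool_rot: [3.109, -0.451, 0.0]
contact_force: [0.1, 0.5, 0.5]
opening: 0.0001
grip_force: 0.2
```

Request:
apply_moves(rows=[0,0,0.0017,0,0,0,0,0,0.0033,0,0,0,0,0,0.005,0,0,0,0,0,0.0055,0,0,0,0,0,0.0055,0,0,0])

```text
t: 14.3
tool_pos: [0.5438, -0.0875, 0.189]
tool_rot: [3.109, -0.45, 0.0]
contact_force: [0.4, -0.1, 1.2]
opening: -0.0
grip_force: 0.3
```

Request:
apply_moves(rows=[0,0,-0.03,0,0,0,0,0,-0.08,0,0,0,-0.05,0,-0.15,0,0,0,-0.05,0,-0.19,0,0,0,-0.05,0,-0.19,0,0,0,-0.05,0,-0.19,0,0,0,-0.05,0,-0.19,0,0,0], grip=0.5)

```text
t: 15.0
tool_pos: [0.5144, -0.0789, 0.301]
tool_rot: [-3.109, 0.451, 0.005]
contact_force: [-0.0, -0.0, -1.6]
opening: 0.0428
grip_force: 0.0
```

Run:
```python
from h import *
o=ctrl.get_obs();print(o["t"],o["tool_pos"])
c=cam("wrist"); im,d=ctrl.get_image("wrist"); cv2.imwrite("pics/w4.png",im)
hsv=cv2.cvtColor(im,cv2.COLOR_BGR2HSV); H,S,V=[hsv[...,i] for i in range(3)]
vv,uu=np.mgrid[:400,:640]; P=pt(c,uu,vv,d); Z=P[...,2]
for n,b in zip("abc",((.5934,.1192),(.5652,.0156),(.5440,-.0875))):
    m=(np.hypot(P[...,0]-b[0],P[...,1]-b[1])<.008)&(Z>.08)&(Z<.14); print(n,m.sum(),np.percentile(P[m][:,2],[20,50,80]).round(4) if m.sum() else 0)
e=np.array([.959,-.284]); 
# knob c : black, z .132-.15 near the front of cap c
ctr=np.array([.5272,-.0823]); q=P[...,:2]-ctr; s=q@e; w=q@np.array([.284,.959])
m=(Z>.13)&(Z<.152)&(abs(w)<.02)&(s<-.01)&(s>-.06)&(V<90); print("knob",m.sum(),np.c_[P[m].min(0),np.median(P[m],0),P[m].max(0)].round(4).tolist(),"s",s[m].min(),s[m].max(),"w",w[m].min(),w[m].max())
```

```text
15.0 [ 0.51444383 -0.07889622  0.30104949]
a 462 [0.1037 0.1243 0.1251]
b 381 [0.1239 0.1247 0.1253]
c 341 [0.1173 0.1181 0.1186]
knob 416 [[0.4907, 0.5006, 0.508], [-0.0827, -0.0749, -0.0663], [0.1394, 0.1478, 0.1504]] s -0.03674090262966634 -0.02118569324138513 w -0.006875171179890314 0.006123200036433307
```

View pics/w4.png

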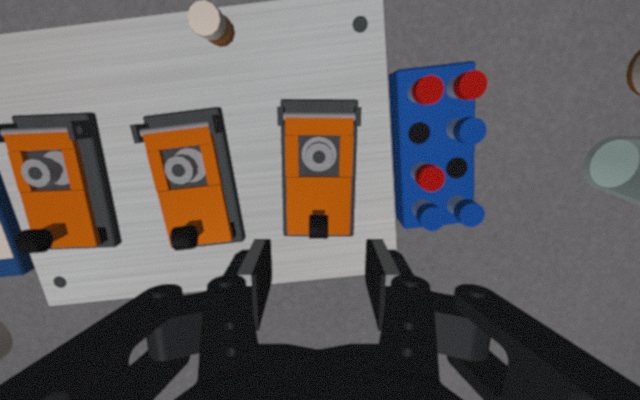

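Bolt c now reads 6.4 mm lower (z .118 against .1245) and stays down, so station c has the loose one. Its knob in this view is at (318,225).

Run:
```python
from h import *
print(rel([.4984,-.0738,.24],-16.5),rel([.4984,-.0738,.195],-16.5))
```

```text
[-2.760e-02 -5.000e-04  1.014e-01  0.000e+00  2.400e-03  1.000e-04] [-2.730e-02 -6.000e-04  1.764e-01  0.000e+00  2.400e-03  1.000e-04]
```

Request:
apply_moves(rows=[-0.0275,-0.0005,0.05,0,0.002,0,-0.0275,-0.0005,0.1,0,0.002,0,-0.0275,-0.0005,0.13,0,0.002,0,-0.0275,-0.0005,0.155,0,0.002,0,-0.0275,-0.0005,0.176,0,0.002,0,-0.0275,-0.0005,0.176,0,0.002,0,-0.0275,-0.0005,0.176,0,0.002,0])

```text
t: 15.75
tool_pos: [0.4995, -0.0741, 0.1977]
tool_rot: [3.109, -0.45, 0.005]
contact_force: [0.3, -0.5, -0.4]
opening: 0.0427
grip_force: 0.0
```

Run:
```python
from h import *
o=ctrl.get_obs();print(o["t"],o["tool_pos"],o["contact_force"])
c=cam("wrist"); im,d=ctrl.get_image("wrist"); cv2.imwrite("pics/w5.png",im)
print(rel([.4984,-.0738,.195],-16.5),proj(c,[.4984,-.0738,.139]))
```

```text
15.75 [ 0.49954698 -0.07414459  0.19768669] [ 0.30732406 -0.45606013 -0.41384579]
[-0.0026 -0.      0.0057  0.     -0.003   0.0001] [317.96722494 272.29731277]
```

View pics/w5.png

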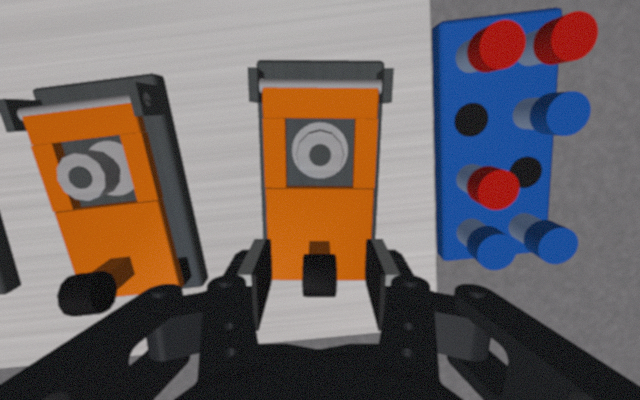

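Knob c (319,275) is centred between the pads (258 and 380), and the projection of my estimate (318,272) agrees. I'll close now.

Request:
apply_moves(rows=[-0.001,0,0.002,0,0,0,-0.001,0,0.002,0,0,0,-0.001,0,0.002,0,0,0,-0.001,0,0.002,0,0,0,-0.001,0,0.002,0,0,0,-0.001,0,0.002,0,0,0], grip=0, grip_force=35)

```text
t: 16.4
tool_pos: [0.4989, -0.0742, 0.1968]
tool_rot: [3.108, -0.45, 0.006]
contact_force: [-1.8, -3.1, 3.7]
opening: 0.0129
grip_force: 37.1
```

Gripped at 12.9 mm (14 mm disc). I'll lift to about 30° first.

Request:
apply_moves(rows=[0.0047,0,-0.0112,0,0,0,0.0103,0,-0.0218,0,0,0,0.017,0,-0.032,0,0,0,0.0243,0,-0.0415,0,0,0,0.0327,0,-0.0503,0,0,0,0.0417,0,-0.0585,0,0,0,0.0417,0,-0.0585,0,0,0])

```text
t: 17.1
tool_pos: [0.523, -0.0815, 0.232]
tool_rot: [3.108, -0.451, 0.004]
contact_force: [-2.2, -4.9, -3.8]
opening: 0.0132
grip_force: 34.6
```

Request:
apply_moves(rows=[0.0097,0,-0.0073,0,0,0,0.0198,0,-0.0137,0,0,0,0.0307,0,-0.0192,0,0,0,0.0418,0,-0.0238,0,0,0,0.0533,0,-0.0273,0,0,0,0.0652,0,-0.0298,0,0,0,0.0652,0,-0.0298,0,0,0,0.0652,0,-0.0298,0,0,0,0.0652,0,-0.0298,0,0,0])

```text
t: 18.0
tool_pos: [0.5596, -0.0924, 0.2496]
tool_rot: [3.108, -0.45, 0.001]
contact_force: [-3.5, -3.9, -1.6]
opening: 0.0135
grip_force: 34.9
```

Run:
```python
from h import *
o=ctrl.get_obs();print(o["t"],o["tool_pos"],o["contact_force"],o["opening"],o["grip_force"])
g=o["tool_pos"]-[0,0,.054]; r=np.array([.4989,-.0742,.1968])-[0,0,.054]
d=g-r; dx=np.hypot(d[0],d[1]); print("dx,dz",dx,d[2],"angle",np.degrees(np.arctan2(.029+d[2],.078-dx))-20.4)
im,dd=ctrl.get_image("scene"); c=cam("scene"); u,v=proj(c,g).astype(int); print(u,v)
cv2.imwrite("pics/s2.png",cv2.resize(im[max(0,v-70):v+80,max(0,u-80):u+170],None,fx=3,fy=3,interpolation=cv2.INTER_CUBIC))
```

```text
18.0 [ 0.55963364 -0.0924455   0.24955957] [-3.46408124 -3.94335516 -1.59921843] 0.013517726257039307 34.933642745018005
dx,dz 0.0634150861643809 0.05275956759791456 angle 59.48552166517502
285 163
```

View pics/s2.png

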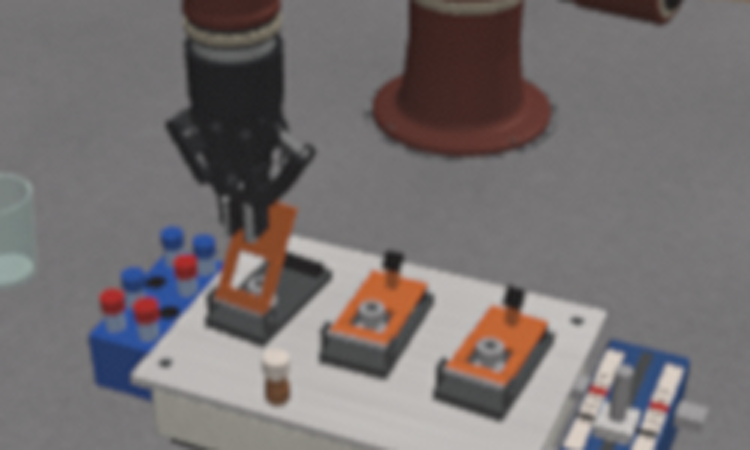

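The scene crop shows cap c held open at about 60° (crop 260,255). Caps a and b are shut, the vial is upright at (276,375) and the gauge carriage is home at (618,420). I'm handing in.

```bash
python3 -c "
from station import ctrl
print(ctrl.finish_job())"
```

```text
the job is handed in; nothing more can be done
None
```

The job is handed in: I pulled the gauge onto the red band, held it for over a second and returned it home, then found bolt c loose (it sank about 6 mm and stayed down), and cap c is held open at about 60° with caps a and b shut.

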